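Hold the test switch on with its key

TASK

The grey switch box on the bench has a spring-return key switch under a sliding metal cover: slide the cover all the way open by its upright pull, take the key with the square head out of the wooden key block and push it straight down into the keyhole until it is fully home (the pins are sticky, so push firmly and wiggle it a little if it stops). Then turn the key a quarter turn clockwise, seen from above, and finish while you still hold it turned against its spring. Leave the round-headed key standing in the block and do not disturb the other things on the bench.

Things in the scene. Friction and masses are not known exactly. Their poses are not given: they have to be found in the camera images.
- switch_box: grey steel switch box fixed to the bench, 120 (x) x 200 (y) x 60 mm high, with foot flanges to 152 mm in x; origin under its centre. Its top is at z = 60 mm in its own frame. The keyhole centre is at x = 0, y = -45 mm; two track rails along y at x = +-41 mm rise 9 mm above the top. (A fixed grey bin 0.26 m high stands back left, from about x = 0.57, y = 0.30 outwards.)
- guard (a joint): slide of the aluminium cover (74 x 70 mm plate, its top 6 mm above the box top), in m: 0 shut over the keyhole, 0.09 fully open, moving along the box's own +y. About 2 N of friction; it stays where it is left. It starts shut or up to 15 mm open
- guard_pull (a point): top centre of the black upright pull in the middle of the cover: a fin 36 mm along the box's x, 10 mm thick along the box's y (pinch it along y), its top 36 mm above the box top. Below, a foot 42 x 18 mm reaches up to 10 mm above the box top
- keyhole (a point): centre of the lock's face (steel ring 39 mm across), flush with the box top; z up. Brass slot 23 mm long (point's x; the box's x while unturned), 9 mm wide, 32 mm deep, turning with the lock. Four sprung pins 9 and 19 mm down press on the blade's two flat sides: passing each pair takes 8 to 15 N, a little less while wiggling; at the face it stops hard
- lock (a joint): turn of the lock in rad: 0 unturned, growing clockwise seen from above, to a hard stop at 1.5. The spring turns it back when let go: about 0.02 N m at 0 to 0.11 N m at the stop. The loose fit of the key in the slot takes up to about 0.15 rad more
- key_block: wooden key block fixed to the bench, 60 (x) x 170 (y) x 45 mm high, origin under its centre; two slots at y = +-45 mm, each 29 mm long along the block's y, 9 mm wide, 36 mm deep, with one key standing in each; which key stands in which slot varies
- key: square-headed key, steel, 60 g, standing blade down, z up. Origin on its axis under its shoulder (34 x 18 x 5 mm), which rests on the block, finally on the lock's face. Head: plate 36 mm wide (x), 10 mm thick (y: grip along y), 4 to 44 mm above the origin. Blade 20 mm wide (x), 6 mm thick, rounded end 30 mm below the origin. Fits either way round. Grip with about 45 N to push and turn
- round_key: the wrong key: round head 42 mm across, 10 mm thick, blade 26 mm wide (too wide for the lock); otherwise as the square-headed key, origin and axes alike
- bearing: bare steel ball bearing lying flat, ring 52 mm across, 15 mm high; a bystander, origin under its centre
- spark_plug: used spark plug lying on the bench, 53 x 62 x 20 mm; a bystander, origin under its centre
- oil_filter: blue spin-on oil filter standing up, 72 mm across, 94 mm high; a bystander, origin under its centre
- tape_measure: yellow tape measure standing on its base, 60 x 86 x 64 mm; a bystander, origin under its centre

How it is judged:
On the way, in this order (a step that is already met when the one before it is completed fails the run):
1. the cover is slid all the way open (value of joint guard above 0.08 m), for 0.2 s.
2. the square-headed key is fully home in the unturned lock (z of key in the frame of keyhole below 0.004 m and horizontal distance between key and keyhole below 0.004 m and angle between the z axis of key and the z axis of keyhole, either way round below 0.12 rad and value of joint guard above 0.08 m and value of joint lock below 0.5 rad), for 0.1 s.
3. the key in the lock is turned a quarter clockwise and held (z of key in the frame of keyhole below 0.004 m and horizontal distance between key and keyhole below 0.004 m and angle between the z axis of key and the z axis of keyhole, either way round below 0.12 rad and value of joint lock above 1.25 rad and contact force between the fingers and key above 2 N), for 0.2 s.
At the end, for the whole second after the job is handed in: The fingers still hold the square-headed key (over 2 N), fully home in the lock (shoulder within 4 mm of the face, within 4 mm of the axis, upright), with the lock turned over 1.25 rad clockwise and still; the cover is open over 80 mm; the round-headed key stands in its slot (all of step 3 and value of joint guard above 0.08 m and velocity of joint lock between -0.1 and 0.1 rad/s and angle between round_key's own z axis and vertical below 0.1 rad and distance of round_key from where it was at the start of the episode below 0.015 m); the arm keeps its last pose, push and grip.
It fails at once if the round-headed key is taken out of its slot or moved over 20 mm (distance of round_key from where it was at the start of the episode above 0.02 m).
It fails at once if the bearing is pushed over 20 mm or knocked over (distance of bearing from where it was at the start of the episode above 0.02 m).
It fails at once if the spark plug is pushed over 20 mm or knocked over (distance of spark_plug from where it was at the start of the episode above 0.02 m).
It fails at once if the oil filter is pushed over 20 mm or knocked over (distance of oil_filter from where it was at the start of the episode above 0.02 m).
It fails at once if the tape measure is pushed over 20 mm or knocked over (distance of tape_measure from where it was at the start of the episode above 0.02 m).
It also fails if it takes over 69 s, if anything falls off the work surface, if the arm or the gripper's body presses on something with over 40 N, if the wrist force passes 120 N, or if a joint passes its speed limit or range.

ROBOT

A 7-joint arm with a two-finger parallel gripper is mounted at the origin on a cart in front of the work surface, level with it; the furniture and walls round the work are solid. World frame = base frame: x ahead of the robot, y to its left, z up, the work surface at z = 0. Lengths are in m, angles in rad, forces in N, time in s.
With the tool pointing down it reaches from about 0.425 to 0.925 m from the base axis. Payload 6.8 kg.
Tool frame: the origin (TCP) lies at the very end of the fingers, on their centre line; the grasp point (between the pads) lies 19 mm behind it; z points along the fingers, y is the line along which they close (so a half turn about z gives the same grasp; the last joint's range is limited). The gripper opens to 85 mm and grips with 20 to 120 N. Pads are 22 mm wide; open, the fingers measure 114 mm over their backs; the gripper's body (76 mm by 85 mm) begins 54 mm behind the grasp point. The pads swing forward as they close: fully open they stand 13 mm farther back than shut.
Start: joints at [-1.285, 0.477, 0.022, 1.555, -0.011, 1.109, -0.083], TCP at [0.259, 0.623, 0.231] pointing down, gripper open.
Joint ranges: [-2.96, 2.96], [-0.34, 2.1], [-1.41, 1.46], [0.24, 2.44], [-1.37, 4.51], [0.17, 1.92], [-2.96, 2.96]. Speed limits (rad/s): [2.39, 2.39, 3.14, 3.14, 3.14, 3.14, 3.14].

INTERFACE

Orientations are given as a unit quaternion [w, x, y, z].
In Python, from station import bot gives the robot as it stands.
- The arm moves only by the tool jog_arm, called after "Request:" by a JSON object that holds its "fn" and its "kwargs", one argument or row to a line. Schema: {"type":"object","properties":{"motion":{"type":"string"},"clamp_n":{"type":"number"},"only":{"type":"string"},"quiet":{"type":"boolean"},"lines":{"type":"string"}},"required":["motion"],"additionalProperties":false}. motion is a string of 1 to 20 rows, parted by semicolons, with the numbers parted by commas; each row has 5 numbers: dx, dy, dz in m, then a turn about the tool's z in rad, then the opening from 0.0 (shut) to 1.0 (fully open); each row shifts and turns the commanded pose from where the row before left it, along the tool's axes as they then stand; what a row does not reach is not made up. A row lasts 1/10 s, in which the tool goes at most 0.05 m and 0.15 rad, less where a joint would pass 70% of its speed; a pose out of reach is approached as far as the arm can. The fingers move at their own pace and stop on an object; clamp_n is the grip in N (left out, the last holds). Time passes only in rows, so rows that do not move let the fingers close. The tool returns the time, the measured TCP pose, the force, the opening and the grip force at its end. only (a regular expression) keeps the lines of the reply that match it, lines (a string "A,B") keeps lines A to B, and quiet returns only ok. Input that does not fit is refused with a message, and nothing moves.
- bot.get_obs(): the state, without advancing time (a new reading comes with each control period).
- bot.read_camera(name): name is "scene" or "top" or "wrist"; returns the picture (480x640x3 uint8, blue, green, red); there is no depth.
- bot.camera_info(name): a dict with "vertical_fov" (degrees; the focal length in pixels is half the picture's height over the tangent of half this angle, whatever the lens; pixels are square), "cx", "cy" (the principal point, pixels), "k1" (the pictures are not rectified: a ray, as slopes to the right and down, at radius r is drawn at 1 + k1 r^2 times it, then the intrinsics apply), "view" (4x4, takes a point from world to camera coordinates); the wrist camera has in their place "hand_eye" (4x4, takes a point from camera to tool coordinates, whose origin is the TCP and whose axes are the flange's). Camera axes: x right, y up, looking along -z (the intrinsics and any distortion apply to the point x, -y, -z); pixel columns grow to the right and rows downward; lengths in m; the calibration is good to about 2 mm. A picture is of the moment at which its call begins: read the wrist's pose just before it. camera_info takes no time and is no camera call.
- bot.hand_in(): hands the job in; it is judged then, once.
The state is a dict: "t": time; "q": joint angles; "joint_vel": joint speeds; "joint_torque": joint torques, N m; "eef_pos": TCP position; "tool_rot": TCP orientation; "contact_force": force on the tool from outside, world axes, zero at the start; "torque": the same for the moment, N m; "gripper_width": opening from 0.0 (shut) to 1.0 (fully open); "grasp_force": force on a finger pad.
Only numpy, scipy, OpenCV 4.12 (cv2) and the standard library are available. Lean on these libraries where they do the work, as an engineer would, in place of code of your own. Each camera call takes 0.05 s, during which the arm holds its last target. There are 200 camera calls.

## Working session

There is one attempt and no reset: what is moved stays moved. The work goes in short steps, Python scripts to look and compute and a tool call to move; the robot and the scene stay as the last step left them, time stands still between calls to the robot, and variables do not carry over. Pictures are saved under pics/ and viewed, at most 13 in all, crops included, and the job is handed in when it is done.

```bash
ls; mkdir -p pics; python3 - <<'E'
from station import bot
import cv2, numpy as np
o=bot.get_obs(); print({k:np.round(v,4).tolist() for k,v in o.items()})
for n in ["scene","top","wrist"]:
    i=bot.camera_info(n); print(n,{k:np.round(v,4).tolist() for k,v in i.items()})
    im=bot.read_camera(n); cv2.imwrite(f"pics/{n}0.png",im)
E
```

```text
pics
station.py
{'t': 0.0, 'q': [-1.2851, 0.4778, 0.0223, 1.5564, -0.0115, 1.1093, -0.0831], 'joint_vel': [0.0003, 0.0005, -0.0004, -0.0011, 0.0003, -0.0006, -0.0013], 'joint_torque': [0.0009, -59.6451, 1.6086, -28.1198, 0.0125, 0.0094, 0.0], 'eef_pos': [0.2588, 0.6228, 0.2303], 'tool_rot': [-0.0001, 0.1956, 0.9807, -0.0009], 'contact_force': [0.0218, -0.0853, 1.2333], 'torque': [-0.0225, 0.0053, -0.0115], 'grasp_force': 0.0, 'gripper_width': 0.9991}
scene {'vertical_fov': 57.9971, 'cx': 317.4349, 'cy': 238.8363, 'k1': -0.0637, 'view': [[-0.7291, -0.684, 0.0228, 0.388], [0.3385, -0.3315, 0.8807, -0.2641], [-0.5948, 0.6498, 0.4732, -0.8942], [0.0, 0.0, 0.0, 1.0]]}
top {'vertical_fov': 54.2527, 'cx': 320.4631, 'cy': 245.8944, 'k1': -0.0212, 'view': [[-0.0194, -0.9998, -0.003, 0.0119], [0.9767, -0.0196, 0.2139, -0.5428], [-0.2139, 0.0012, 0.9769, -1.1136], [0.0, 0.0, 0.0, 1.0]]}
wrist {'vertical_fov': 58.6532, 'cx': 322.263, 'cy': 247.0032, 'k1': 0.0112, 'hand_eye': [[0.0011, 0.9461, 0.3237, 0.0829], [1.0, -0.0007, -0.0015, 0.0009], [-0.0012, 0.3237, -0.9461, -0.1421], [0.0, 0.0, 0.0, 1.0]]}
```

View pics/top0.png

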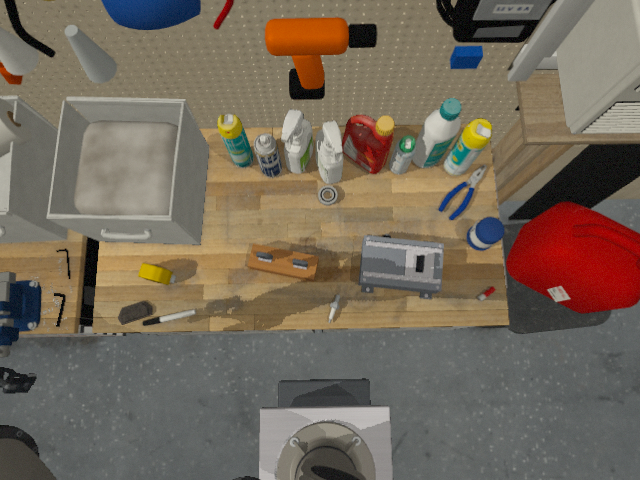

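View pics/scene0.png

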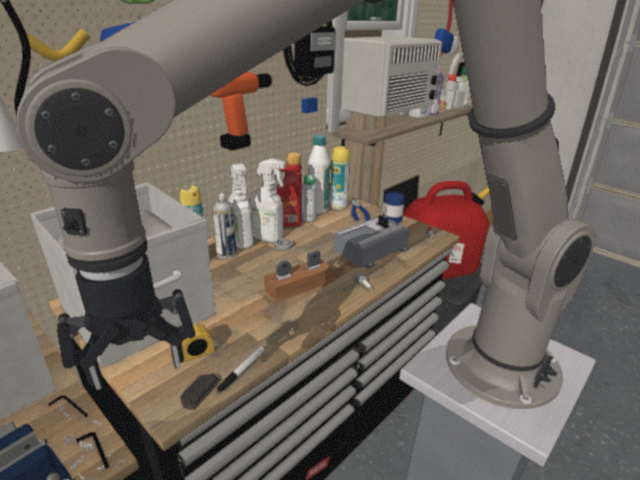

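The top view shows the box with the pull at about (420,263) and the key block with keys at (268,260) and (299,265). In the scene view the right-hand key (314,258), on the −y side, looks square. I'll write helpers and get coarse positions.

```bash
cat > h.py <<'E'
import numpy as np, cv2
from station import bot
from scipy.spatial.transform import Rotation as R
def tool(o=None):
    o=o or bot.get_obs(); T=np.eye(4); q=o["tool_rot"]
    T[:3,:3]=R.from_quat([q[1],q[2],q[3],q[0]]).as_matrix(); T[:3,3]=o["eef_pos"]; return T
def cam(n,T=None):
    i=bot.camera_info(n)
    c2w=np.linalg.inv(np.array(i["view"])) if "view" in i else (tool() if T is None else T)@np.array(i["hand_eye"])
    f=240/np.tan(np.radians(i["vertical_fov"])/2)
    return dict(c2w=c2w,f=f,cx=i["cx"],cy=i["cy"],k1=i["k1"])
def ray(c,px):
    K=np.array([[c["f"],0,c["cx"]],[0,c["f"],c["cy"]],[0,0,1.]])
    d=np.array(cv2.undistortPoints(np.array([[px]],float),K,np.array([c["k1"],0,0,0.]))).ravel()
    v=c["c2w"][:3,:3]@np.array([d[0],-d[1],-1]); return c["c2w"][:3,3],v
def onz(c,px,z):
    p,v=ray(c,px); return p+v*(z-p[2])/v[2]
def proj(c,P):
    q=np.linalg.inv(c["c2w"])@np.append(P,1); s=np.array([q[0],-q[1]])/-q[2]
    s=s*(1+c["k1"]*(s@s)); return s*c["f"]+[c["cx"],c["cy"]]
def shot(n,name):
    T=tool(); im=bot.read_camera(n); cv2.imwrite(f"pics/{name}.png",im); np.save(f"pics/{name}.npy",T); return im,cam(n,T)
def totool(T,P): return T[:3,:3].T@(np.asarray(P)-T[:3,3])
E
python3 - <<'E'
from h import *
c=cam("top")
for n,p,z in [("pull",(420,263),.096),("boxTL",(363,238),.06),("boxTR",(442,242),.06),("boxBL",(361,287),.06),("boxBR",(440,292),.06),("keyL",(268,259),.085),("keyR",(299,265),.085),("blkTL",(250,246),.045),("blkTR",(318,259),.045),("blkBR",(315,271),.045),("blkBL",(248,262),.045),("filter",(487,232),.09),("brg",(328,196),.015),("plug",(335,307),.01)]:
    print(n,onz(c,p,z).round(3))
im=cv2.imread("pics/top0.png")[220:320,230:510]
cv2.imwrite("pics/top0c.png",cv2.resize(im,(784,280),interpolation=cv2.INTER_CUBIC))
print(tool().round(3))
E
```

```text
pull [ 0.488 -0.237  0.096]
boxTL [ 0.561 -0.106  0.06 ]
boxTR [ 0.547 -0.303  0.06 ]
boxBL [ 0.437 -0.096  0.06 ]
boxBR [ 0.421 -0.289  0.06 ]
keyL [0.507 0.129 0.085]
keyR [0.491 0.054 0.085]
blkTL [0.549 0.18  0.045]
blkTR [0.512 0.008 0.045]
blkBR [0.482 0.016 0.045]
blkBL [0.508 0.184 0.045]
filter [ 0.563 -0.408  0.09 ]
brg [ 0.688 -0.022  0.015]
plug [ 0.394 -0.033  0.01 ]
[[-0.923  0.384 -0.     0.259]
 [ 0.384  0.923 -0.001  0.623]
 [-0.    -0.001 -1.     0.231]
 [ 0.     0.     0.     1.   ]]
```

View pics/top0c.png

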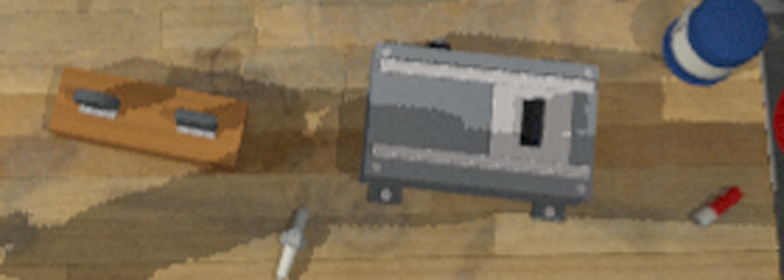

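The crop shows the box, with its cover plate and pull, nearly aligned to world y. The block's two keys are at crop (97,102) and (196,122). Next I move over the block for a close wrist view.

Request:
{"fn": "jog_arm", "kwargs": {
  "motion": "-0.0324,-0.0346,-0.002,0,1;-0.0324,-0.0346,-0.002,0,1;-0.0324,-0.0346,-0.002,0,1;-0.0324,-0.0346,-0.002,0,1;-0.0324,-0.0346,-0.002,0,1;-0.0324,-0.0346,-0.002,0,1;-0.0324,-0.0346,-0.002,0,1;-0.0324,-0.0346,-0.002,0,1;-0.0324,-0.0346,-0.002,0,1;-0.0324,-0.0346,-0.002,0,1;-0.0324,-0.0346,-0.002,0,1;-0.0324,-0.0346,-0.002,0,1;0,0,0,-0.09,1;0,0,0,-0.09,1;0,0,0,0,1;0,0,0,0,1"
}}

```text
t: 1.75
eef_pos: [0.4585, 0.0909, 0.2552]
tool_rot: [-0.0, 0.108, 0.994, -0.0]
contact_force: [-0.0, 0.3, -0.6]
gripper_width: 1.001
grasp_force: 0.0
```

```bash
python3 - <<'E'
from h import *
shot("wrist","w1"); print(tool().round(4), bot.get_obs()["q"])
E
```

```text
[[-9.769e-01  2.137e-01 -2.000e-04  4.585e-01]
 [ 2.137e-01  9.769e-01 -0.000e+00  9.100e-02]
 [ 2.000e-04 -1.000e-04 -1.000e+00  2.552e-01]
 [ 0.000e+00  0.000e+00  0.000e+00  1.000e+00]] [-0.61867057  0.09966716  0.31339507  2.02116865 -0.03590977  1.0261111
  1.06734295]
```

View pics/w1.png

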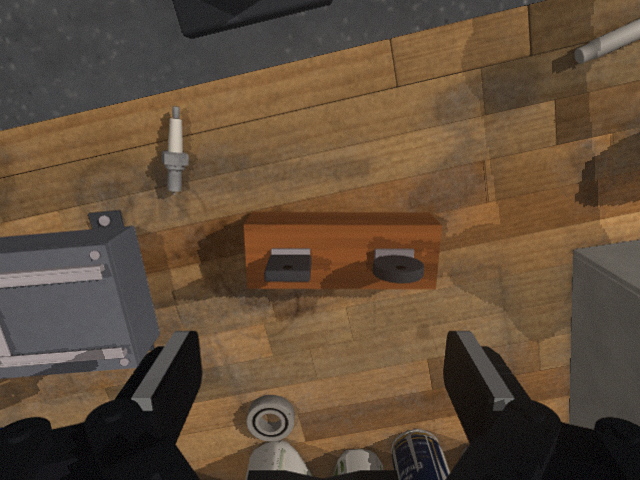

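The wrist view confirms it: the square key is on the left (288,266), the −y slot, and the round key is at (398,266). Next, the box, with the camera above the pull.

Request:
{"fn": "jog_arm", "kwargs": {
  "motion": "-0.0244,-0.0401,0,0,1;-0.0244,-0.0401,0,0,1;-0.0244,-0.0401,0,0,1;-0.0244,-0.0401,0,0,1;-0.0244,-0.0401,0,0,1;-0.0244,-0.0401,0,0,1;-0.0244,-0.0401,0,0,1;0,0,0,-0.145,1;0,0,0,0,1;0,0,0,0,1"
}}

```text
t: 2.8
eef_pos: [0.5661, -0.2186, 0.2549]
tool_rot: [-0.0, 0.036, 0.999, 0.0]
contact_force: [0.5, 0.5, -0.6]
gripper_width: 1.001
grasp_force: 0.0
```

```bash
python3 - <<'E'
from h import *
shot("wrist","w2"); print(tool().round(4), bot.get_obs()["q"])
E
```

```text
[[-9.975e-01  7.030e-02 -3.000e-04  5.662e-01]
 [ 7.030e-02  9.975e-01  1.000e-03 -2.182e-01]
 [ 4.000e-04  1.000e-03 -1.000e+00  2.551e-01]
 [ 0.000e+00  0.000e+00  0.000e+00  1.000e+00]] [-0.10290591  0.36734062  0.48306834  1.72409541 -0.18952602  1.09706166
  1.9401663 ]
```

View pics/w2.png

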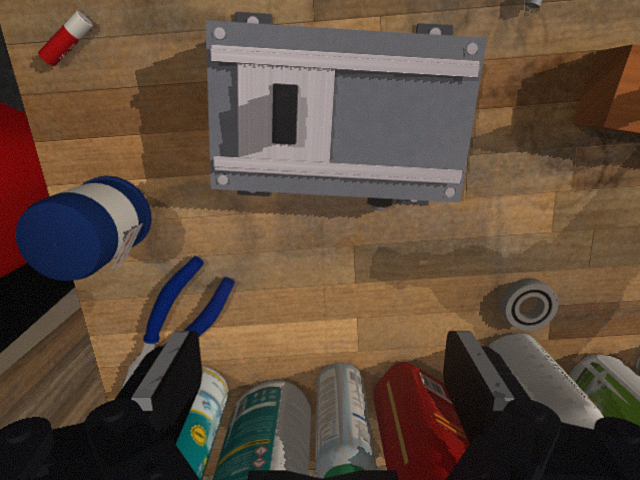

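The view shows the pull's top at (285,114) and the four top screws at (220,33), (473,48), (450,191) and (222,181). I'll measure the box pose and the pull from these.

```bash
cat > box.py <<'E'
from h import *
im=cv2.imread("pics/w2.png"); T=np.load("pics/w2.npy"); c=cam("wrist",T)
g=cv2.cvtColor(im,cv2.COLOR_BGR2GRAY)
S=[]
for x,y in [(220,33),(473,48),(450,191),(222,181)]:
    p=g[y-9:y+10,x-9:x+10]; m=((p>p.max()-50)*255).astype(np.uint8); 
    n,l,st,ce=cv2.connectedComponentsWithStats(m); k=1+np.argmin(np.hypot(*(ce[1:]-9).T)+100*(st[1:,4]<8)); px=ce[k]+[x-9,y-9]
    P=onz(c,px,.061); S.append(P); print(px,st[k,4],P.round(4))
S=np.array(S)
print("centre",S.mean(0).round(4),"diag mids",((S[0]+S[2])/2).round(4),((S[1]+S[3])/2).round(4))
d=(S[1]-S[0])+(S[2]-S[3]); e=(S[0]-S[3])+(S[1]-S[2]); print("len y",np.linalg.norm(d)/2,"x",np.linalg.norm(e)/2)
print("yaw from y",-np.arctan2(d[0],d[1]),"yaw from x", np.arctan2(-e[1],-e[0]))
m=((g<45)*255).astype(np.uint8); m[:, :262]=0; m[:,310:]=0; m[:70]=0; m[155:]=0
ct=max(cv2.findContours(m,0,2)[0],key=cv2.contourArea); r=cv2.minAreaRect(ct); b=cv2.boxPoints(r); print(r)
B=np.array([onz(c,p,.096) for p in b]); print("pull",B.mean(0).round(4),np.linalg.norm(B[0]-B[1]),np.linalg.norm(B[1]-B[2]))
print("tool delta of pull",totool(T,B.mean(0)).round(4))
E
python3 box.py
```

```text
[219.17857143  32.58035714] 112 [ 0.4334 -0.281   0.061 ]
[472.15702479  47.70247934] 121 [ 0.4558 -0.102   0.061 ]
[449.62068966 191.91954023] 87 [ 0.5595 -0.1152  0.061 ]
[222.35632184 179.4137931 ] 87 [ 0.5368 -0.2941  0.061 ]
centre [ 0.4964 -0.198   0.061 ] diag mids [ 0.4964 -0.1981  0.061 ] [ 0.4963 -0.198   0.061 ]
len y 0.18035395019342568 x 0.10430928745166526
yaw from y -0.12541156894116542 yaw from x -0.1262186773211154
((284.1357727050781, 113.61991119384766), (23.441503524780273, 58.92283630371094), 1.2188752889633179)
pull [ 0.4906 -0.2377  0.096 ] 0.03780188537047383 0.015406726199005976
tool delta of pull [ 0.0738 -0.0246  0.159 ]
```

Request:
{"fn": "jog_arm", "kwargs": {
  "motion": "0.0373,-0.0136,0,0,1;0.0373,-0.0136,0,0,1;0,0,0,0.055,1;0,0,0.045,0,1;0,0,0.045,0,1;0,0,0.045,0,1;0,0,0.03,0,1;0,0,0.015,0,1;0,0,0,0,1;0,0,0,0,0.5;0,0,0,0,0;0,0,0,0,0;0,0,0,0,0;0,0,0,0,0;0,0,0,0,0",
  "clamp_n": 40
}}

```text
t: 4.35
eef_pos: [0.4901, -0.2418, 0.0759]
tool_rot: [0.0, 0.062, 0.998, 0.0]
contact_force: [-1.6, 1.6, 6.3]
gripper_width: 0.107
grasp_force: 41.6
```

```bash
python3 - <<'E'
from h import *
print(tool().round(4))
E
```

```text
[[-9.923e-01  1.238e-01  8.000e-04  4.901e-01]
 [ 1.238e-01  9.923e-01  2.000e-04 -2.418e-01]
 [-8.000e-04  3.000e-04 -1.000e+00  7.590e-02]
 [ 0.000e+00  0.000e+00  0.000e+00  1.000e+00]]
```

Request:
{"fn": "jog_arm", "kwargs": {
  "motion": "0,0.01,0,0,0;0,0.01,0,0,0;0,0.01,0,0,0;0,0.01,0,0,0;0,0.01,0,0,0;0,0.01,0,0,0;0,0.01,0,0,0;0,0.01,0,0,0;0,0.008,0,0,0;0,0.003,0,0,0;0,0,0,0,0;0,0,0,0,0;0,0,0,0,0",
  "clamp_n": 40
}}

```text
t: 5.65
eef_pos: [0.5013, -0.1545, 0.0759]
tool_rot: [0.001, 0.063, 0.998, -0.002]
contact_force: [-0.0, -9.6, 2.8]
gripper_width: 0.104
grasp_force: 41.6
```

```bash
python3 - <<'E'
from h import *
T=tool();print(T.round(4)); d=T[:2,3]-[.4964,-.198]; print(d@[.1254,.9921],d@[.9921,-.1254])
E
```

```text
[[-0.9921  0.1258  0.0019  0.5013]
 [ 0.1258  0.992  -0.0041 -0.1545]
 [-0.0024 -0.0038 -1.      0.0759]
 [ 0.      0.      0.      1.    ]]
0.043771517352050565 -0.0006227157440549534
```

Request:
{"fn": "jog_arm", "kwargs": {
  "motion": "0,0,0,0,1;0,0,0,0,1;0,0,0,0,1;0,0,0,0,1;0,0,-0.03,0,1;0,0,-0.04,0,1;0,0,-0.04,0,1;0,0,-0.02,0,1;-0.028,-0.0295,0,0,1;-0.028,-0.0295,0,0,1;-0.028,-0.0295,0,0,1;0,0,0,0,1;0,0,0,0,1;0,0,0,0,1"
}}

```text
t: 7.05
eef_pos: [0.5729, -0.2484, 0.2048]
tool_rot: [-0.001, 0.061, 0.998, 0.001]
contact_force: [0.3, 0.4, 0.7]
gripper_width: 0.999
grasp_force: 0.0
```

```bash
python3 - <<'E'
from h import *
im,c=shot("wrist","w3"); print(tool().round(4))
print(proj(c,[.4908,-.2426,.06]), proj(c,[.502,-.1535,.096]))
E
```

```text
[[-9.925e-01  1.222e-01 -7.000e-04  5.730e-01]
 [ 1.222e-01  9.925e-01  1.200e-03 -2.482e-01]
 [ 9.000e-04  1.100e-03 -1.000e+00  2.050e-01]
 [ 0.000e+00  0.000e+00  0.000e+00  1.000e+00]]
[313.65421383 101.54183262] [474.22232327 101.95356804]
```

View pics/w3.png

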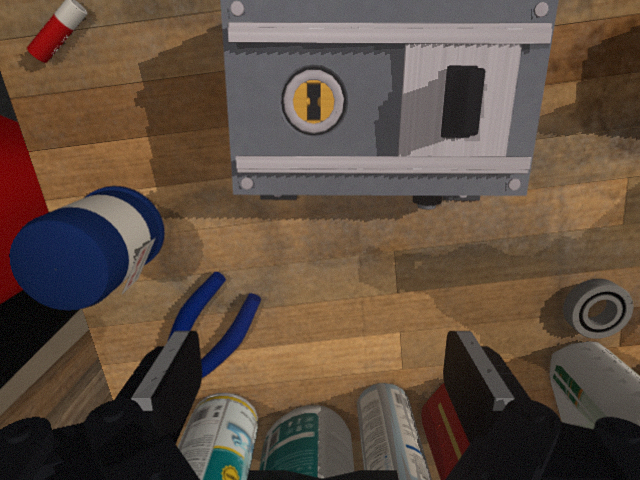

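The lock ring is centred at about (314,101), where I predicted it, and the cover is open. Now I measure the ring and move above the square key with the tool turned 90°.

```bash
python3 - <<'E'
from h import *
im=cv2.imread("pics/w3.png"); T=np.load("pics/w3.npy"); c=cam("wrist",T)
h=cv2.cvtColor(im,cv2.COLOR_BGR2HSV)[60:145,270:360]
m=((h[...,1]>120)&(h[...,2]>100)).astype(np.uint8)*255
pts=cv2.findNonZero(m); (x,y),r=cv2.minEnclosingCircle(cv2.convexHull(pts)); e=cv2.fitEllipse(cv2.convexHull(pts)); print(x+270,y+60,r,e)
print("keyhole",onz(c,(x+270,y+60),.06),onz(c,(e[0][0]+270,e[0][1]+60),.06))
E
```

```text
313.5 101.26744079589844 21.738407135009766 ((43.182960510253906, 41.113765716552734), (40.65754699707031, 43.09543991088867), 177.7570037841797)
keyhole [ 0.4906249  -0.24267613  0.06      ] [ 0.49050908 -0.24286415  0.06      ]
```

Request:
{"fn": "jog_arm", "kwargs": {
  "motion": "0.0251,0.0414,-0.006,0,1;0.0251,0.0414,-0.006,0,1;0.0251,0.0414,-0.006,0,1;0.0251,0.0414,-0.006,0,1;0.0251,0.0414,-0.006,0,1;0,0,0,0.15,1;0,0,0,0.15,1;0,0,0,0.15,1;0,0,0,0.15,1;0,0,0,0.15,1;0,0,0,0.15,1;0,0,0,0.15,1;0,0,0,0.15,1;0,0,0,0.15,1;0,0,0,0.15,1;0,0,0,0.15,1;0,0,0,0,1;0,0,0,0,1;0,0,0,0,1"
}}

```text
t: 9.0
eef_pos: [0.4742, -0.0284, 0.2354]
tool_rot: [-0.0, 0.774, 0.633, 0.0]
contact_force: [-0.4, 0.4, 0.5]
gripper_width: 0.999
grasp_force: 0.0
```

```bash
python3 - <<'E'
from h import *
im,c=shot("wrist","w4"); print(tool().round(4),bot.get_obs()["q"])
print(proj(c,[.491,.054,.089]))
E
```

```text
[[ 1.990e-01  9.800e-01 -0.000e+00  4.742e-01]
 [ 9.800e-01 -1.990e-01  4.000e-04 -2.860e-02]
 [ 4.000e-04 -1.000e-04 -1.000e+00  2.353e-01]
 [ 0.000e+00  0.000e+00  0.000e+00  1.000e+00]] [-0.68607462  0.15186541  0.69145135  2.04773123 -0.11690695  0.97970837
 -0.13525341]
[321.18518237 101.5306481 ]
```

View pics/w4.png

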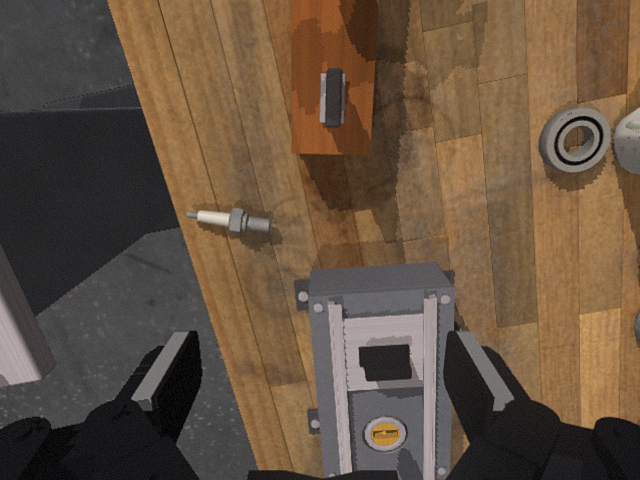

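The square key's head is at about (334,97), nearly straight below the camera, with the block's near end at row 154. Next I measure its centre and direction.

```bash
python3 - <<'E'
from h import *
im=cv2.imread("pics/w4.png"); T=np.load("pics/w4.npy"); c=cam("wrist",T)
sub=im[55:140,305:365]; h=cv2.cvtColor(sub,cv2.COLOR_BGR2HSV)
m=((h[...,1]<70)&(h[...,2]<120)).astype(np.uint8)*255
ct=max(cv2.findContours(m,0,2)[0],key=cv2.contourArea)+[305,55]; r=cv2.minAreaRect(ct); b=cv2.boxPoints(r)
B=np.array([onz(c,p,.089) for p in b]); print(r); print("head",B.mean(0).round(4),[np.linalg.norm(B[i]-B[i+1]).round(4) for i in (0,1)],(B[1]-B[0]).round(4),(B[2]-B[1]).round(4))
m2=((h[...,1]<70)).astype(np.uint8)*255
ct=max(cv2.findContours(m2,0,2)[0],key=cv2.contourArea)+[305,55]; r=cv2.minAreaRect(ct);print("all grey",r, cv2.boundingRect(ct), onz(c,r[0],.05).round(4))
hh=cv2.cvtColor(im,cv2.COLOR_BGR2HSV); w=((hh[...,0]<14)&(hh[...,1]>150)).astype(np.uint8)*255
w[170:]=0; w[:, :270]=0; w[:,400:]=0
# side edges of block top, per row
L=[];Rr=[]
for y in range(20,150,3):
    xs=np.where(w[y]>0)[0]
    if len(xs): L.append((xs.min(),y)); Rr.append((xs.max(),y))
for n,e in (("L",L),("R",Rr)):
    P=np.array([onz(c,p,.045)[:2] for p in e]); l=cv2.fitLine(P.astype(np.float32),cv2.DIST_HUBER,0,.01,.01).ravel(); print(n,l.round(4),e[0],e[-1])
cv2.imwrite("pics/w4c.png",cv2.resize(im[0:170,260:420],None,fx=3.5,fy=3.5,interpolation=cv2.INTER_NEAREST))
print("cam",c["c2w"][:3,3])
E
```

```text
((334.5272521972656, 97.07432556152344), (19.57976722717285, 58.268917083740234), 1.6846843957901)
head [0.4998 0.0546 0.089 ] [np.float64(0.0349), np.float64(0.0122)] [0.0079 0.034  0.    ] [ 0.0119 -0.0027  0.    ]
all grey ((332.03118896484375, 97.00096893310547), (24.61298370361328, 58.2840461730957), 1.7899105548858643) (320, 68, 26, 59) [0.4992 0.0555 0.05  ]
L [0.2061 0.9785 0.471  0.0647] (np.int64(291), 20) (np.int64(292), 149)
R [0.2134 0.977  0.5288 0.052 ] (np.int64(377), 20) (np.int64(370), 149)
cam [0.49146019 0.05384125 0.3774973 ]
```

View pics/w4c.png

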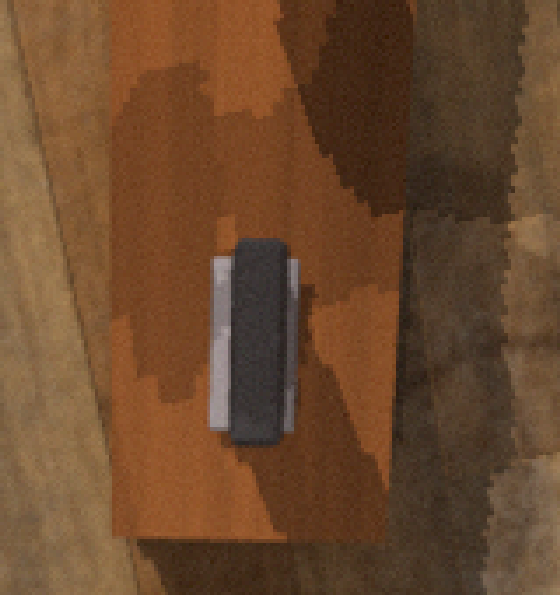

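The head's top is a clean dark bar centred at crop (259,342), so grasp at about (0.4995, 0.055) and descend.

Request:
{"fn": "jog_arm", "kwargs": {
  "motion": "0.0435,0.0041,0,0,1;0.0435,0.0041,0,0.01,1;0,0,0.045,0,1;0,0,0.045,0,1;0,0,0.045,0,1;0,0,0.03,0,1;0,0,0.017,0,1;0,0,0,0,1;0,0,0,0,0.5;0,0,0,0,0.3;0,0,0,0,0;0,0,0,0,0;0,0,0,0,0;0,0,0,0,0;0,0,0,0,0",
  "clamp_n": 50
}}

```text
t: 10.55
eef_pos: [0.5001, 0.055, 0.0538]
tool_rot: [-0.0, 0.778, 0.628, 0.0]
contact_force: [-2.3, -0.1, 6.5]
gripper_width: 0.111
grasp_force: 49.1
```

```bash
python3 - <<'E'
from h import *
print(tool().round(4))
E
```

```text
[[ 2.115e-01  9.774e-01  1.000e-04  5.001e-01]
 [ 9.774e-01 -2.115e-01  8.000e-04  5.500e-02]
 [ 8.000e-04 -1.000e-04 -1.000e+00  5.380e-02]
 [ 0.000e+00  0.000e+00  0.000e+00  1.000e+00]]
```

Request:
{"fn": "jog_arm", "kwargs": {
  "motion": "0,0,-0.01,0,0;0,0,-0.02,0,0;0,0,-0.03,0,0;0,0,-0.03,0,0;0,0,-0.03,0,0;0,0,0,0,0",
  "clamp_n": 50
}}

```text
t: 11.15
eef_pos: [0.5026, 0.0549, 0.1773]
tool_rot: [0.001, 0.778, 0.628, 0.003]
contact_force: [1.5, -0.4, -0.1]
gripper_width: 0.111
grasp_force: 48.7
```

Request:
{"fn": "jog_arm", "kwargs": {
  "motion": "-0.0488,0.009,0,0,0;-0.0488,0.009,0,0,0;-0.0488,0.009,0,0,0;-0.0488,0.009,0,0,0;-0.0488,0.009,0,0,0;-0.0488,0.009,0,0,0;0,0,0,-0.14,0;0,0,0,-0.14,0;0,0,0,-0.14,0;0,0,0,-0.14,0;0,0,0,-0.14,0;0,0,0,-0.14,0;0,0,0,-0.14,0;0,0,0,-0.14,0;0,0,0,-0.14,0;0,0,0,-0.14,0;0,0,0,-0.14,0;0,0,0,-0.118,0;0,0,0,0,0;0,0,0,0,0",
  "clamp_n": 50
}}

```text
t: 13.15
eef_pos: [0.4906, -0.2428, 0.173]
tool_rot: [-0.0, 0.065, 0.998, 0.0]
contact_force: [0.8, -0.5, -0.4]
gripper_width: 0.115
grasp_force: 48.7
```

```bash
python3 - <<'E'
from h import *
im,c=shot("wrist","w5"); T=tool(); print(T.round(4),bot.get_obs()["q"]); print("to keyhole",totool(T,[.4906,-.2427,.06]).round(4)); print(proj(c,[.4906,-.2427,.06]), proj(c,T[:3,3]))
cv2.imwrite("pics/w5c.png",cv2.resize(im[180:480,160:480],None,fx=1.8,fy=1.8))
E
```

```text
[[-9.917e-01  1.285e-01 -5.000e-04  4.907e-01]
 [ 1.285e-01  9.917e-01  1.000e-04 -2.428e-01]
 [ 5.000e-04  1.000e-04 -1.000e+00  1.731e-01]
 [ 0.000e+00  0.000e+00  0.000e+00  1.000e+00]] [ 0.10466675  0.34146344  0.29768482  1.93669934 -0.1275152   0.88184613
  1.90939053]
to keyhole [0.000e+00 1.000e-04 1.131e-01]
[320.69216444 240.04076032] [319.68003553 332.60557442]
```

View pics/w5c.png

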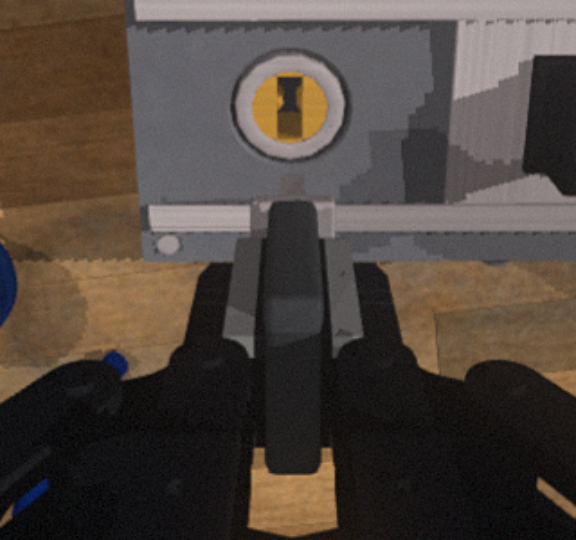

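The key is held squarely. Its bar at crop column 293 sits about 1.2 mm to +y of the projected tool axis. The cover's end stop shows the same bias, so I shift 1.2 mm to −y, go down to just above the face, then try entry gently.

Request:
{"fn": "jog_arm", "kwargs": {
  "motion": "0.0004,-0.0012,0.03,0,0;0,0,0.03,0,0;0,0,0.008,0,0;0,0,0,0,0;0,0,0,0,0",
  "clamp_n": 50
}}

```text
t: 13.7
eef_pos: [0.491, -0.2443, 0.1062]
tool_rot: [0.001, 0.063, 0.998, -0.0]
contact_force: [-0.2, -0.3, -0.4]
gripper_width: 0.109
grasp_force: 48.7
```

Request:
{"fn": "jog_arm", "kwargs": {
  "motion": "0,0,0.003,0,0;0,0,0.003,0,0;0,0,0.003,0,0;0,0,0.002,0,0;0,0,0,0,0"
}}

```text
t: 14.2
eef_pos: [0.4897, -0.2438, 0.0939]
tool_rot: [-0.001, 0.063, 0.998, 0.0]
contact_force: [0.3, -0.8, -0.1]
gripper_width: 0.11
grasp_force: 48.7
```

No force 5 mm below the face: the blade is in the slot. I push on, watching the force.

Request:
{"fn": "jog_arm", "kwargs": {
  "motion": "0,0,0.003,0,0;0,0,0.003,0,0;0,0,0.003,0.04,0;0,0,0.003,-0.08,0;0,0,0.002,0.08,0;0,0,0,-0.04,0",
  "clamp_n": 60
}}

```text
t: 14.8
eef_pos: [0.4896, -0.2439, 0.0799]
tool_rot: [-0.001, 0.064, 0.998, 0.0]
contact_force: [-1.8, -0.6, -0.6]
gripper_width: 0.109
grasp_force: 59.6
```

Request:
{"fn": "jog_arm", "kwargs": {
  "motion": "0,0,0.003,0.04,0;0,0,0.003,-0.08,0;0,0,0.003,0.08,0;0,0,0.002,-0.04,0;0,0,0,0,0",
  "clamp_n": 60
}}

```text
t: 15.3
eef_pos: [0.4895, -0.244, 0.069]
tool_rot: [-0.001, 0.063, 0.998, 0.0]
contact_force: [-3.4, 0.2, 0.8]
gripper_width: 0.109
grasp_force: 59.9
```

Request:
{"fn": "jog_arm", "kwargs": {
  "motion": "0,0,0.001,0,0;0,0,0.001,0,0;0,0,0,0,0"
}}

```text
t: 15.6
eef_pos: [0.4896, -0.244, 0.0687]
tool_rot: [-0.001, 0.064, 0.998, 0.0]
contact_force: [-9.6, 3.4, 21.7]
gripper_width: 0.108
grasp_force: 63.0
```

Request:
{"fn": "jog_arm", "kwargs": {
  "motion": "0.0006,0,0.001,0.05,0;0,0,0,-0.1,0;0,0,0,0.1,0;0,0,0,-0.05,0;0,0,0,0,0",
  "clamp_n": 60
}}

```text
t: 16.1
eef_pos: [0.4897, -0.2442, 0.0686]
tool_rot: [0.0, 0.063, 0.998, 0.0]
contact_force: [-10.8, 3.6, 28.8]
gripper_width: 0.111
grasp_force: 64.2
```

```bash
python3 - <<'E'
from h import *
T=tool(); im,c=shot("scene","s6"); p=proj(c,[.49,-.243,.07]); print(p)
x,y=map(int,p); a=cv2.resize(im[y-60:y+40,x-60:x+60],None,fx=5,fy=5,interpolation=cv2.INTER_CUBIC); cv2.imwrite("pics/s6c.png",a)
im,c=shot("wrist","w6"); a2=im[150:480,140:500]; cv2.imwrite("pics/w6c.png",np.hstack([cv2.resize(a[:,100:500],(400,500)),cv2.resize(a2,(400,500))]))
E
```

```text
[382.91692672 224.33136393]
```

View pics/w6c.png

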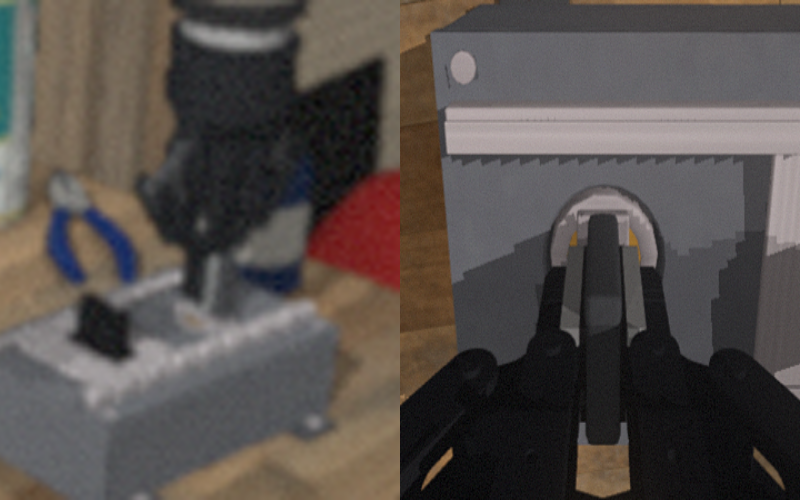

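The wrist view shows the shoulder seated on the lock's face inside the ring, and the height matches full depth. Now the clockwise turn.

Request:
{"fn": "jog_arm", "kwargs": {
  "motion": "0,0,0,0.1,0;0,0,0,0.1,0;0,0,0,0.1,0;0,0,0,0.1,0;0,0,0,0.1,0;0,0,0,0.1,0;0,0,0,0.1,0;0,0,0,0.1,0",
  "clamp_n": 60
}}

```text
t: 17.0
eef_pos: [0.4897, -0.2439, 0.0685]
tool_rot: [-0.0, 0.449, 0.894, 0.001]
contact_force: [-11.7, 6.0, 28.5]
gripper_width: 0.108
grasp_force: 64.3
```

Request:
{"fn": "jog_arm", "kwargs": {
  "motion": "0,0,0,0.1,0;0,0,0,0.1,0;0,0,0,0.1,0;0,0,0,0.1,0;0,0,0,0.1,0;0,0,0,0.1,0;0,0,0,0.0,0",
  "clamp_n": 60
}}

```text
t: 17.7
eef_pos: [0.4901, -0.2437, 0.0685]
tool_rot: [-0.0, 0.692, 0.722, 0.001]
contact_force: [-9.8, 7.3, 31.7]
gripper_width: 0.106
grasp_force: 64.7
```

```bash
python3 - <<'E'
from h import *
T=tool(); print(bot.get_obs()["torque"],np.degrees(np.arctan2(T[1,1],T[0,1])),bot.get_obs()["q"])
E
```

```text
[1.52479778 2.39391686 0.07372028] 2.3959371871020907 [-0.12768452  0.5647016   0.62477863  2.02347351 -0.50545393  0.70838762
  0.85906563]
```

Request:
{"fn": "jog_arm", "kwargs": {
  "motion": "0,0,0,0.1,0;0,0,0,0.1,0;0,0,0,0.05,0;0,0,0,0,0;0,0,0,0,0;0,0,0,0,0;0,0,0,0,0",
  "clamp_n": 60
}}

```text
t: 18.4
eef_pos: [0.4908, -0.2437, 0.0686]
tool_rot: [-0.0, 0.776, 0.631, 0.001]
contact_force: [-7.7, 6.3, 29.7]
gripper_width: 0.108
grasp_force: 64.2
```

```bash
python3 - <<'E'
from h import *
T=tool(); print(bot.get_obs()["torque"],np.degrees(np.arctan2(T[1,1],T[0,1])))
im,c=shot("wrist","w7")
cv2.imwrite("pics/w7c.png",cv2.resize(im[150:480,140:500],(600,550)))
E
```

```text
[1.43007858 2.04133003 0.27581742] -11.711556888058404
```

View pics/w7c.png

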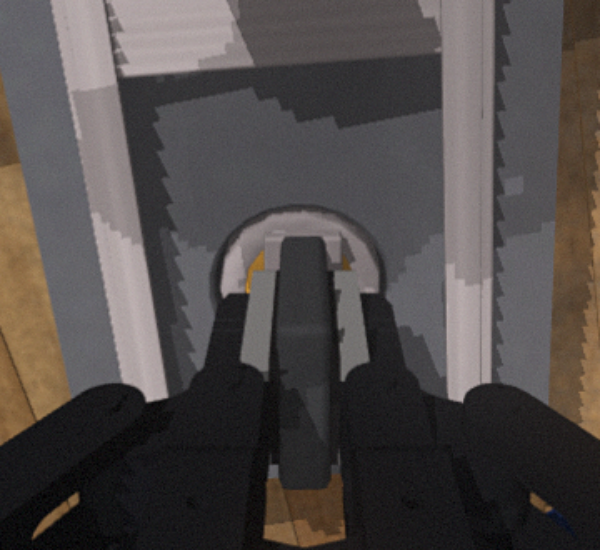

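The tool has turned 1.65 rad and the torque rose to 0.28 N m, so the lock is at its stop (about 1.5 rad). The picture shows the key seated in the ring and still gripped. I'm handing in.

```bash
python3 -c "
from station import bot
print(bot.hand_in())"
```

```text
the job is handed in; nothing more can be done
None
```

I slid the cover fully open, pushed the square-headed key home and turned it clockwise to its stop, and handed in with the key still held there; the hand-in returned no verdict.

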